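# Hold the square in the corner for tacking

### The job

Pick up the standing square by its foot, lower the foot into the shallow steel channel clear of the overhanging lip, blade towards the upright, and slide it along the channel under the lip until its heel is right in the corner. Press it firmly, with about 10 N each way, both down onto the channel floor and against the upright, with both faces flat, and finish still gripping and pressing it there as if for a tack weld; do not let go. Leave the other things on the bench where they are.

Things in the scene. Friction and masses are not known exactly. Their poses are not given: they have to be found in the camera images.
- square_grip (a point): Grip point of the wide-base square, inside its foot: 20 above the underside, midway across, 90 from the heel (blade) end, 40 from the free end. x along the foot towards the heel, y across, z up. Grip across the 22 mm width here or nearer the free end (the lip comes over the blade end), fingertips 10 or more above the underside so that they clear the channel's side walls.
- square_heel (a point): Heel of the square: bottom of its end face at the blade end, midway across, on the underside (so at bench height while it stands). The end face and blade back form one flat face at right angles to the underside. Same axes as the grip point. It belongs at the corner point.
- corner (a point): (All lengths here in mm.) Inner corner of the fixed dark steel workpiece: midway across, where the channel floor's top (8 above the bench) meets the upright's face. x points along the channel to the upright, y across, z up; the seated square has the same axes. Rigid. The position and turn of the workpiece vary.
- web: The channel floor, fixed. Origin on the bench under the corner point, same axes. The channel runs 230 back from the corner (to x = -230): floor 34 wide, 8 thick, between two side walls 8 thick that rise 6 above the floor's top. Floor and upright are smooth, oiled and slippery (friction about 0.15).
- upright: The upright bar at the channel's end, fixed, 10 thick, 50 wide; its face towards the square is at x = 0. From its top a lip, 50 wide, 8 thick, overhangs the channel by 28 (to x = -28), its underside 114 above the channel floor, 14 above the seated square. Origin on the bench under the corner point, same axes.
- square: The square: loose L-shaped checking tool, about 0.36 kg, standing on its foot. Foot: aluminium bar 130 long (x), 22 wide (y), 40 high. A steel blade, 25 along x, 6 thick, rises 60 from the foot's top at the heel end, its back flush with the foot's end face; 100 high in all. Origin: middle of the underside, 65 from the heel; axes as the grip point.
- bracket_mid (a point): Bystander: small loose steel angle bracket 60 x 40, 50 high, no blade; it may stand in either of two places in front of the robot, to its left, the square in the other. Point 20 above the bench at its middle.
- grinder: Bystander: air pencil grinder, 200 long, 40 high, lying beyond the workpiece. Origin on the bench under its body.
- hammer: Bystander: hammer lying to the right.
- wrench: Bystander: wrench lying near the robot to the left.
- can: Bystander: can 64 across, 150 high, standing at the far right.
- ring: Bystander: steel ring 48 across, 12 high, near the robot to the left.
- gauge_block: Bystander: steel block 75 x 50 x 25 near the robot to the right.
Things that resemble listed ones, but are neither listed nor needed, are in the scene too. What is meant by the square is not black, orange or turquoise, and is the smaller of those in its own colour.

How it is judged (in metres and radians):
On the way, in this order (a step that is already met when the one before it is completed fails the run):
1. the square is lifted clear of the bench (height (world z) of square_heel above 0.03 m and height (world z) of square_grip above 0.04 m and contact force between the fingers and square above 3 N), for 0.1 s.
2. the foot is down between the channel's side walls, short of the lip (z of square_heel in the frame of corner between -0.004 and 0.009 m and y of square_heel in the frame of corner between -0.008 and 0.008 m and x of square_heel in the frame of corner between -0.15 and -0.027 m and angle between the x axis of square and the x axis of corner, either way round below 0.12 rad), for 0.1 s.
At the end, for the whole second after the job is handed in: Heel within 3 mm of the corner along the channel and in height, 7 mm across; square within 2 degrees in yaw and upright; over 3 N on the upright, over 5 N on the channel floor (more than its weight), fingers still astride the foot, gripping with over 3 N; at rest (x of square_heel in the frame of corner between -0.003 and 0.003 m and y of square_heel in the frame of corner between -0.007 and 0.007 m and z of square_heel in the frame of corner between -0.003 and 0.003 m and angle between the x axis of square and the x axis of corner, either way round below 0.035 rad and angle between the z axis of square and the z axis of corner, either way round below 0.035 rad and contact force between square and upright above 3 N and contact force between square and web above 5 N and contact force between the fingers and square above 3 N and x of the grasp point in the frame of square between -0.07 and 0.04 m and y of the grasp point in the frame of square between -0.012 and 0.012 m and z of the grasp point in the frame of square below 0.065 m and linear speed of square below 0.02 m/s); the arm keeps its last pose, push and grip.
It fails at once if another thing on the bench is moved by more than 25 mm (distance of any of bracket_mid, grinder, hammer, wrench, can, ring, gauge_block from where it was at the start of the episode above 0.025 m).
It also fails if it takes over 42 s, if anything falls off the work surface, if the arm or the gripper's body presses on something with over 40 N, if the wrist force passes 120 N, or if a joint passes its speed limit or range.

### The arm

A 6-joint arm with a two-finger parallel gripper is mounted at the origin on the work surface. World frame = base frame: x ahead of the robot, y to its left, z up, the work surface at z = 0. Lengths are in m, angles in degrees, forces in N, time in s.
With the tool pointing down it reaches from about 0.25 to 0.8 m from the base axis. Payload 8.5 kg.
Tool frame: the origin (TCP) lies at the very end of the fingers, on their centre line; the grasp point (between the pads) lies 19 mm behind it; z points along the fingers, y is the line along which they close (so a half turn about z gives the same grasp; the last joint's range is limited). The gripper opens to 85 mm and grips with 20 to 120 N. Pads are 22 mm wide; open, the fingers measure 114 mm over their backs; the gripper's body (76 mm by 85 mm) begins 54 mm behind the grasp point. The pads swing forward as they close: fully open they stand 13 mm farther back than shut.
Start: joints at [73.568, 13.648, -0.773, 75.585, 0, 90], TCP at [0.148, 0.504, 0.231] pointing down, gripper open.
Joint ranges: [-152.45, 152.45], [-59.26, 108.67], [-65.41, 83.53], [-104.44, 129.93], [-82.83, 76.93], [-180, 180]. Speed limits (degrees/s): [127.2, 127.2, 159.86, 180, 180, 180].

### API

Orientations are given as [roll, pitch, yaw] about the fixed x, y, z axes, in that order (R = Rz(yaw) Ry(pitch) Rx(roll)).
In Python, from rig import * gives the robot as it stands. Calls block until the motion is done:
- move_ptp(position, orientation): joint-space move of the TCP to a pose.
- line_to(position, velocity=0.15, ori=None, contact_N=None): straight line of the TCP; ori=None keeps the orientation; velocity is the mean speed in m/s. With contact_N (N) it stops when the force on the tool has changed by that much, and returns True; else False.
- move_joints(angles): joint-space move.
- move_gripper(opening): opening from 0.0 (shut) to 1.0 (fully open); the grip force is fixed at half the most; returns when the fingers have stopped.
- sleep(seconds).
- ik(position, orientation): joint angles nearest the present ones, or None.
- read_camera(name): name is "scene" or "top" or "wrist"; returns a dict with "frame" (480x640x3 uint8, red, green, blue), "K" (3x3 intrinsics, pixels), "k1" (the pictures are not rectified: a ray, as slopes to the right and down, at radius r is drawn at 1 + k1 r^2 times it, then the intrinsics apply), "rvec" (rotation vector, rad) and "tvec" (3), from world to camera coordinates, as OpenCV has them. Camera axes: x right, y down, z forward; pixel columns grow to the right and rows downward; lengths in m; the calibration is good to about 2 mm. A picture is of the moment at which its call begins. There is no depth.
A pose or a line that the arm cannot do raises MotionError and nothing moves.
- sign_off(): hands the job in; it is judged then, once.
Trained networks look in a picture, given as the dict that the camera call returned (one of the last four; its "shot" number tells which), for a name from the list of things; names that differ only in an ending like _2 or _b are one class to them, and where a whole thing is asked for, a point or a joint stands for the part that bears it (a point fixed in the world has none). Each returns a list of dicts, best first, with "conf" (0 to 1); they miss things now and then, are a little off and sometimes report something else, mostly with a low value. They report only what shows in the picture. A call takes as long as a camera call. They do not tell look-alikes from the thing itself.
- boxes_of(picture, thing): "point" ([x, y, z] in m, in the coordinates of the camera as it stood for that picture, good to about 4 mm: the middle of the surface that is visible of it).
- landmark_of(picture, thing): "point" ([x, y, z] in m, in the coordinates of the camera as it stood for that picture, good to about 4 mm: a listed point, or the origin of a listed thing).
Readings, each from a call of its own:
- current_time(): time.
- current_joints(): joint angles.
- current_dq(): joint speeds.
- current_effort(): joint torques, N m.
- current_position(): TCP position.
- current_tool_rot(): TCP orientation.
- current_ft_force(): force on the tool from outside, world axes, zero at the start.
- current_torque(): the same for the moment, N m.
- current_opening(): opening from 0.0 (shut) to 1.0 (fully open).
- current_grip_force(): force on a finger pad.
Only numpy, scipy, OpenCV 4.12 (cv2) and the standard library are available. Lean on these libraries where they do the work, as an engineer would, in place of code of your own. Each camera call takes 0.05 s, during which the arm holds its last target. There are 200 camera calls.

## Working session

There is one attempt and no reset: what is moved stays moved. The work goes in short steps, each a Python script; the robot and the scene stay as the last script left them, time stands still between calls to the robot, and variables do not carry over. Pictures are saved under pics/ and viewed, at most 10 in all, crops included, and the job is handed in when it is done.

```bash
mkdir -p pics; cat > h.py <<'E'
from rig import *
import numpy as np, cv2
def w(p,pt):
    R=cv2.Rodrigues(np.array(p["rvec"],float))[0]
    return R.T@(np.array(pt,float)-np.array(p["tvec"],float).ravel())
def px2w(p,u,v,z):
    K=np.array(p["K"]);xy=np.array([(u-K[0,2])/K[0,0],(v-K[1,2])/K[1,1]]);s=xy.copy()
    for _ in range(20): s=xy/(1+p["k1"]*(s@s))
    R=cv2.Rodrigues(np.array(p["rvec"],float))[0];o=-R.T@np.array(p["tvec"],float).ravel();d=R.T@np.array([*s,1])
    return o+d*(z-o[2])/d[2]
def w2px(p,P):
    R=cv2.Rodrigues(np.array(p["rvec"],float))[0];c=R@np.array(P,float)+np.array(p["tvec"],float).ravel()
    s=c[:2]/c[2];s=s*(1+p["k1"]*(s@s));K=np.array(p["K"]);return np.round([K[0,0]*s[0]+K[0,2],K[1,1]*s[1]+K[1,2]],1)
def save(p,n,crop=None,size=None):
    f=p["frame"][:,:,::-1]
    if crop: x0,y0,x1,y1=crop;f=f[y0:y1,x0:x1]
    if size: f=cv2.resize(f,size,interpolation=cv2.INTER_CUBIC)
    cv2.imwrite("pics/"+n+".png",f)
def lm(p,t):
    for d in landmark_of(p,t): print(t,round(d["conf"],2),w(p,d["point"]).round(4),w2px(p,w(p,d["point"])))
E
python3 - <<'E'
from h import *
np.set_printoptions(suppress=True)
for c in ("top","scene"):
    p=read_camera(c);save(p,c+"0");print(c)
    for t in ("square_grip","square_heel","square","corner","web","bracket_mid"): lm(p,t)
print(current_time())
E
```

```text
top
square_grip 0.87 [0.7632 0.1814 0.0191] [257.8 151. ]
square_grip 0.87 [0.6712 0.3733 0.018 ] [183.  186.6]
square_grip 0.79 [0.2647 0.5262 0.0292] [113.9 349.4]
square_grip 0.67 [ 0.4343 -0.0274  0.0245] [341.6 274.7]
square_grip 0.58 [0.5947 0.2765 0.0194] [220.4 214.8]
square_heel 0.96 [ 0.6729  0.4614 -0.0032] [150.8 188.8]
square_heel 0.89 [ 0.678   0.1586 -0.0009] [267.3 184.5]
square_heel 0.79 [ 0.5547  0.1914 -0.0001] [254.7 231. ]
square_heel 0.75 [ 0.221   0.4015 -0.0006] [168.5 366.3]
square_heel 0.65 [0.4035 0.0887 0.0013] [295.5 289. ]
square 0.82 [0.5844 0.2489 0.0029] [232.2 219.9]
square 0.79 [ 0.4214  0.0038 -0.0019] [329.  281.3]
square 0.73 [ 0.6756  0.4023 -0.0018] [173.6 187.2]
square 0.68 [0.2587 0.4933 0.0006] [131.3 351.5]
square 0.58 [ 0.7418  0.176  -0.0041] [260.8 161.6]
corner 0.85 [ 0.5788 -0.184   0.0121] [401. 218.]
web 0.87 [ 0.5745 -0.1823  0.003 ] [399.9 220.4]
bracket_mid 0.72 [0.4476 0.3028 0.0239] [208.8 272.2]
bracket_mid 0.62 [0.3447 0.2893 0.0009] [215.2 314.3]
scene
square_grip 0.86 [0.7649 0.1848 0.0208] [408.9 285.5]
square_grip 0.84 [0.
[... 408 characters left out ...]
384.8 272.6]
square_heel 0.63 [0.2246 0.4108 0.0007] [402.3 177.8]
square_heel 0.58 [0.4057 0.0897 0.0011] [325.9 218.3]
square_heel 0.38 [ 0.3453  0.2928 -0.004 ] [383.2 200.6]
square_heel 0.21 [ 0.5823 -0.1795  0.0073] [240.2 268.3]
square 0.69 [ 0.2624  0.4949 -0.0029] [429.7 180.8]
square 0.63 [ 0.6742  0.4034 -0.0051] [470.  256.3]
square 0.62 [0.7414 0.1754 0.0017] [400.1 286.1]
square 0.6 [0.5833 0.2562 0.0034] [404.2 242.9]
square 0.57 [0.4214 0.0084 0.0005] [299.8 225.3]
corner 0.94 [ 0.5826 -0.181   0.0079] [239.6 268.3]
web 0.78 [ 0.5755 -0.1769 -0.0007] [241.2 269.1]
bracket_mid 0.55 [0.4443 0.3058 0.0186] [400.7 209.6]
bracket_mid 0.44 [ 0.6585 -0.4288 -0.0005] [134.6 309.1]
0.7
```

View pics/top0.png

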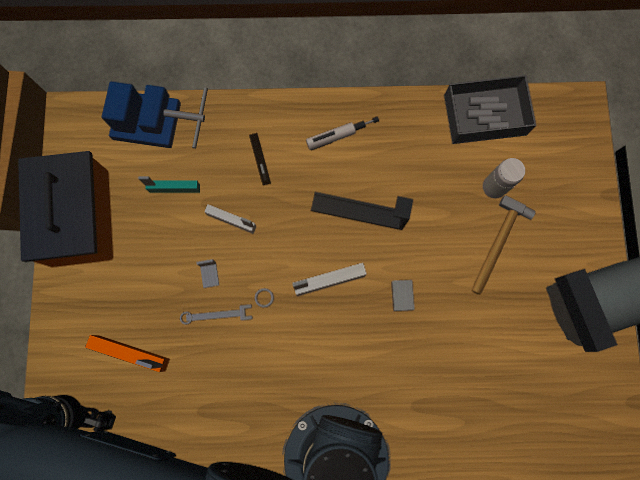

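View pics/scene0.png

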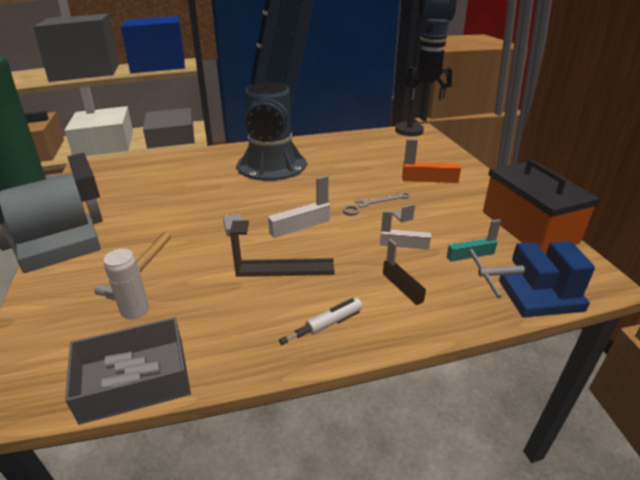

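The top view shows two aluminium squares. The smaller one, our target, runs from about (205,207) to (255,228) with its blade at the right-hand end. The larger look-alike is at (330,278), and the fixed channel runs from (313,202) to its corner and lip at about (401,218). The target's heel-to-grip distance comes out near 92 mm, against 120 mm for the larger one. Next I'll take a close look from above the target.

```bash
python3 - <<'E'
from h import *
np.set_printoptions(suppress=True)
print(current_tool_rot())
for y in (-115,65):
    print(y,ik([.595,.275,.25],[180,0,y]))
for y in (-100,80): print(y,ik([.6,-.09,.12],[180,0,y]))
q=ik([.57,.23,.28],[180,0,-115]) 
y=-115 if q is not None and abs(q[5])<150 else 65
move_ptp([.595,.275,.26],[180,0,y])
p=read_camera("wrist");save(p,"w1")
for t in ("square_grip","square_heel","square"): lm(p,t)
print(current_time(),current_joints())
E
```

```text
[-179.99785058   -0.00058336  163.56490987]
-115 [ 24.80566575  26.86015914  21.78528499  84.92512585   0.
 -40.19433425]
65 [ 24.80566575  26.86015914  21.78528499  84.92512585   0.
 139.80566575]
-100 [ -8.53076561  24.67913182  -1.07202241  64.24884577   0.
 -88.53076561]
80 [-8.53076561 24.67913182 -1.07202241 64.24884577  0.         91.46923439]
square_grip 0.78 [0.7629 0.1876 0.025 ] [113.2 193.2]
square_grip 0.7 [0.595  0.2784 0.02  ] [317.9 204.4]
square_grip 0.69 [0.6753 0.3733 0.0227] [285.7 320.9]
square_heel 0.9 [0.6818 0.1643 0.0045] [183.6 131.7]
square_heel 0.87 [0.6778 0.4681 0.0013] [322.  382.9]
square_heel 0.42 [0.4466 0.308  0.0207] [476.6 166.1]
square 0.83 [ 0.6752  0.4    -0.0017] [298.1 330.9]
square 0.75 [ 0.7459  0.1778 -0.0021] [135.8 172.9]
square 0.72 [0.5871 0.2539 0.0073] [314.5 175.9]
2.8583 [ 24.86571455  26.82968752  23.19421674  86.35703677   0.00164974
 -40.1777802 ]
```

View pics/w1.png

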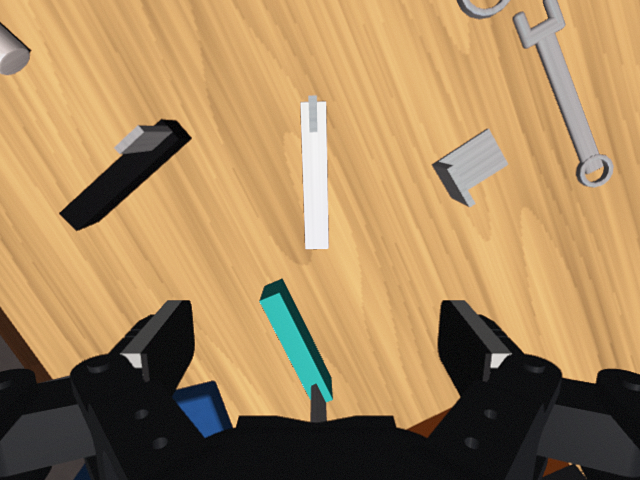

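The white foot sits in the middle, its top face having corners at about (301,102), (326,102), (328,248) and (305,249). The blade is at the top (312,97). The turquoise square is at (290,340), clear of the finger paths.

```bash
python3 - <<'E'
from h import *
np.set_printoptions(suppress=True)
p=read_camera("wrist")
R=cv2.Rodrigues(np.array(p["rvec"],float))[0];print("cam",-R.T@np.array(p["tvec"]).ravel(),"tcp",current_position())
f=p["frame"].astype(int);m=((f.min(2)>190)).astype(np.uint8)
n,l,s,c=cv2.connectedComponentsWithStats(m[80:270,270:360]);i=1+np.argmax(s[1:,4])
pts=np.argwhere(l==i)[:,::-1]+[270,80]
r=cv2.minAreaRect(pts.astype(np.float32));b=cv2.boxPoints(r);print(r,b)
W=np.array([px2w(p,u,v,.04) for u,v in b]);print(W.round(4),W.mean(0))
for a in range(4): 
    d=W[(a+1)%4]-W[a];print(np.linalg.norm(d),np.degrees(np.arctan2(d[1],d[0])))
# corner/channel in top view
p=read_camera("top");save(p,"c",(300,180,420,240),(800,400))
E
```

```text
cam [0.56789634 0.21583892 0.40350362] tcp [0.59467971 0.27552233 0.26009511]
((314.8585510253906, 174.97317504882812), (146.74085998535156, 24.831628799438477), 88.21009063720703) [[300.15707  102.026344]
 [324.9766   101.25074 ]
 [329.56003  247.92001 ]
 [304.7405   248.69562 ]]
[[0.5703 0.1894 0.04  ]
 [0.551  0.1977 0.04  ]
 [0.601  0.3169 0.04  ]
 [0.6222 0.3079 0.04  ]] [0.58612414 0.25295314 0.04      ]
0.021015337776059104 156.73549256872633
0.12930422618802917 67.27221290669765
0.023084087570503155 -23.084228575089696
0.12937402708160745 -113.64422237636148
```

View pics/c.png

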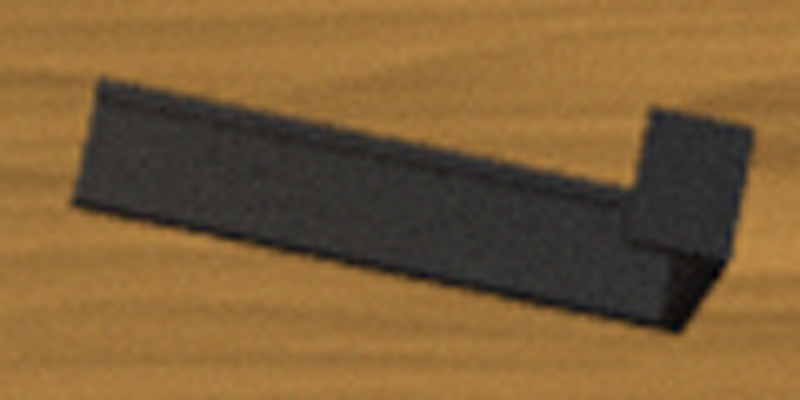

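The crop shows the channel's free end at crop x 72–97 and its near edge running to (678,332). The lip hides the corner, at (640–750, 105–260). I'll check the channel from close up with an empty hand. The wrist camera sits 65 mm on the heel side, so I'll grasp with a half turn to keep it away from the lip.

```bash
python3 - <<'E'
from h import *
np.set_printoptions(suppress=True)
move_ptp([.605,-.03,.29],[180,0,-101])
p=read_camera("wrist");save(p,"w2")
for t in ("corner","web","upright"): lm(p,t)
p2=read_camera("top");lm(p2,"corner");lm(p2,"web")
import pickle;pickle.dump(p,open("w2.pkl","wb"))
print(current_time())
E
```

```text
corner 0.81 [ 0.5771 -0.1872  0.0105] [314.2  25.5]
web 0.76 [ 0.574  -0.1768  0.0004] [319.4  39.1]
4.4833
```

View pics/w2.png

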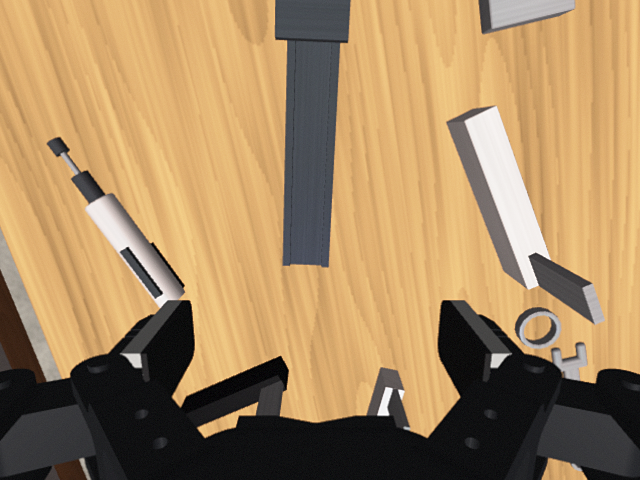

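The channel shows clearly, with its outer wall tops running from (283,264) to (288,42) on the left and (328,266) to (340,42) on the right. The lip's front edge is at row 40.

```bash
python3 - <<'E'
import pickle
from h import *
np.set_printoptions(suppress=True)
p=pickle.load(open("w2.pkl","rb"))
L=[px2w(p,*q,.014) for q in((283,264),(288,44))];R=[px2w(p,*q,.014) for q in((328,266),(340,44))]
for a in(L,R):
    d=a[1]-a[0];print(a[0],a[1],np.degrees(np.arctan2(d[1],d[0])))
lip=[px2w(p,*q,.122) for q in((275,39),(349,41.5))];print("lip lower edge",lip)
y=np.degrees(np.arctan2(*(((L[1]+R[1])-(L[0]+R[0]))[1::-1])));u=np.array([np.cos(np.radians(y)),np.sin(np.radians(y)),0])
e=(L[0]+R[0])/2;print("width",np.linalg.norm(L[0]-R[0]),"yaw",y,"corner from end",e+.23*u,"from lip",(lip[0]+lip[1])/2+.028*u)
E
```

```text
[0.65516999 0.03668755 0.014     ] [ 0.6044135  -0.17572639  0.014     ] -103.43888109391315
[0.60772662 0.04822045 0.014     ] [ 0.55632076 -0.16638125  0.014     ] -103.47085273070434
lip lower edge [array([ 0.6098383 , -0.15948593,  0.122     ]), array([ 0.55945178, -0.14807971,  0.122     ])]
width 0.048825004287216534 yaw -103.45494988072707 corner from end [ 0.57793174 -0.18123323  0.014     ] from lip [ 0.57812998 -0.18101431  0.122     ]
```

```bash
python3 - <<'E'
from h import *
np.set_printoptions(suppress=True)
y=-113.2;u=np.array([np.cos(np.radians(y)),np.sin(np.radians(y))])
g=np.array([.5862,.2528])-.028*u
o=[180,0,y+180]
move_ptp([*g,.15],o)
print(ik([.6,-.09,.12],[180,0,76.55]))
line_to([*g,.013],.12)
move_gripper(0.0)
print(current_opening(),current_grip_force(),current_ft_force(),current_position())
line_to([*g,.16],.12)
sleep(.2)
print(current_opening(),current_grip_force(),current_ft_force(),current_position(),current_time())
p=read_camera("wrist");save(p,"w3")
for t in("square_heel","square_grip"):lm(p,t)
E
```

```text
[-8.53076561 24.67913182 -1.07202241 64.24884577  0.         94.91923439]
0.2399498975204401 59.89958167076111 [-0.87931262 -0.19631001  3.61364612] [0.59734321 0.27866653 0.0133111 ]
0.24630623828661327 58.788546323776245 [ 0.60301689  0.19059071 -4.21812345] [0.59701621 0.27842037 0.15939588] 11.1667
square_heel 0.82 [ 0.6836  0.165  -0.0002] [469.1 304.4]
square_grip 0.68 [0.671  0.374  0.0226] [362.2  44.5]
square_grip 0.6 [0.595  0.2789 0.1658] [307.2 315.3]
square_grip 0.57 [0.7655 0.1916 0.0242] [581.6 244.6]
```

View pics/w3.png

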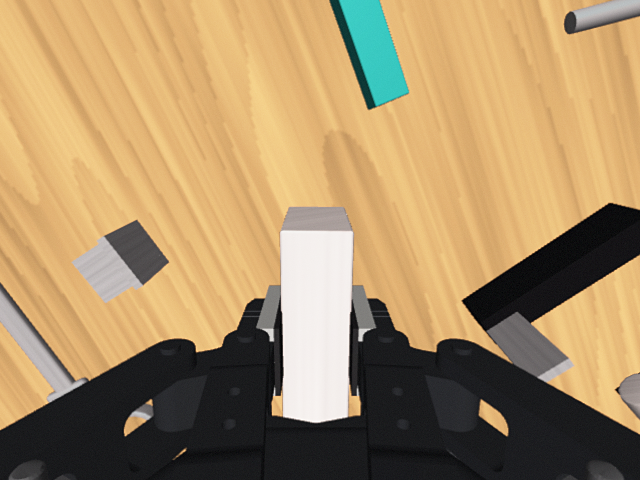

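The square is held centrally between the fingers, with its free end at (285–352, 207–230). Nothing nearby has been touched.

```bash
python3 - <<'E'
from h import *
np.set_printoptions(suppress=True)
y=-103.45;u=np.array([np.cos(np.radians(y)),np.sin(np.radians(y))])
c=np.array([.578,-.181]);t=lambda x:c+(x-.093)*u
o=[180,0,y+180]
move_ptp([*t(-.065),.16],o)
sleep(.2)
f0=np.array(current_ft_force())
line_to([*t(-.065),.04],.12)
print(line_to([*t(-.065),.012],.03,contact_N=5),current_position(),np.array(current_ft_force())-f0,f0,current_time())
sleep(.2)
print(np.array(current_ft_force())-f0,current_position())
p=read_camera("scene");save(p,"s2",(180,180,380,330),(800,600))
E
```

```text
True [ 0.61489869 -0.02735588  0.02104634] [ 0.18984056 -0.52678171  7.68705346] [-0.36446559  0.49850944 -3.64048354] 14.4917
[ 1.00691571 -0.85970384  9.4130732 ] [ 0.61487552 -0.0273487   0.02104002]
```

View pics/s2.png

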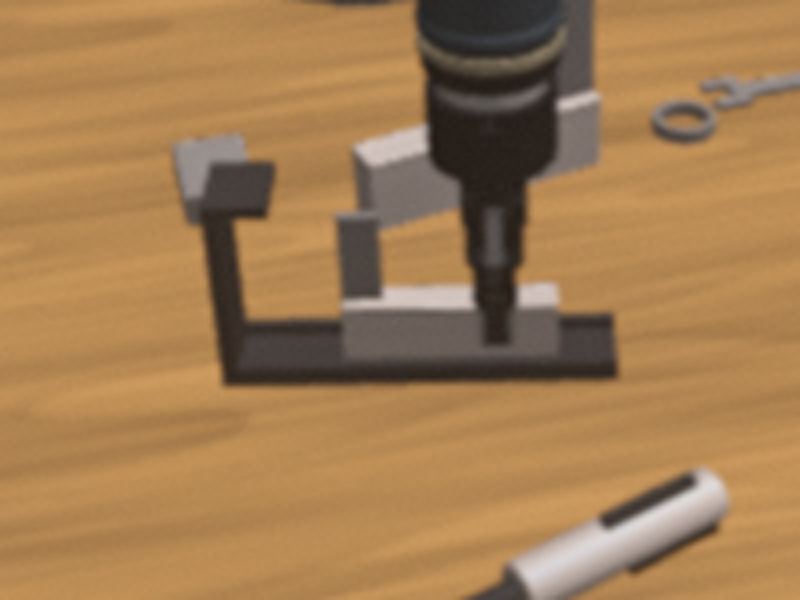

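The foot is down between the walls, short of the lip, with the blade towards the upright. Next I'll slide it in and press.

```bash
python3 - <<'E'
from h import *
np.set_printoptions(suppress=True)
y=-103.45;u=np.array([np.cos(np.radians(y)),np.sin(np.radians(y)),0])
f0=np.array([-.364,.499,-3.64])
def rd(s):
    f=np.array(current_ft_force())-f0;p=np.array(current_position())
    print(s,"Fu",round(f@u,2),"Fz",round(f[2],2),"side",round(f@[-u[1],u[0],0],2),p,np.round(current_tool_rot(),2),round(current_time(),2));return f,p
z=.0205
c=np.array([.578,-.181,0])
tg=lambda x:c+(x-.093)*u+np.array([0,0,z])
rd("a")
print(line_to(tg(-.012),.05,contact_N=12));rd("b")
print(line_to(tg(.008),.02,contact_N=6));sleep(.2);rd("c")
E
```

```text
a Fu 0.46 Fz 9.4 side 0.77 [ 0.61489957 -0.02735721  0.02105609] [179.99  -0.    76.55] 14.74
False
b Fu -0.28 Fz 9.41 side 1.42 [ 0.60312709 -0.07907774  0.02105415] [-179.97    0.01   76.54] 15.95
True
c Fu -0.85 Fz 8.57 side 0.73 [ 0.60058851 -0.08958794  0.02104043] [-179.96   -0.06   76.59] 16.79
```

```bash
cat > press.py <<'E'
from h import *
import pickle
np.set_printoptions(suppress=True)
y=-103.45;u=np.array([np.cos(np.radians(y)),np.sin(np.radians(y)),0])
f0=np.array([-.364,.499,-3.64])
def rd(s):
    f=np.array(current_ft_force())-f0;p=np.array(current_position())
    print(s,"Fu",round(f@u,2),"Fz",round(f[2],2),"side",round(f@[-u[1],u[0],0],2),"x",round(float((p-[.578,-.181,0])@u)+.093,4),p.round(4),np.round(current_tool_rot(),2),round(current_time(),2));return f,p
E
python3 - <<'E'
from press import *
c=np.array([.578,-.181,0])
x=-.001;z=.0205
for i in range(12):
    line_to(c+(x-.093)*u+[0,0,z],.02);sleep(.15);f,p=rd(f"x{x:.4f} z{z:.4f}")
    if f@u<-10 and f[2]>10: break
    if f@u>-10: x+=.0006
    if f[2]<10: z-=.0003
E
```

```text
x-0.0010 z0.0205 Fu -1.92 Fz 10.49 side 0.36 x -0.0012 [ 0.6006 -0.0896  0.0211] [180.    -0.06  76.59] 17.19
x-0.0004 z0.0205 Fu -2.95 Fz 10.31 side 0.32 x -0.0011 [ 0.6006 -0.0896  0.021 ] [-180.     -0.12   76.61] 17.59
x0.0002 z0.0205 Fu -6.73 Fz 9.01 side 0.88 x -0.0011 [ 0.6006 -0.0896  0.0211] [180.    -0.18  76.63] 17.99
x0.0008 z0.0202 Fu -9.69 Fz 12.07 side 0.27 x -0.0011 [ 0.6006 -0.0896  0.021 ] [179.99  -0.24  76.66] 18.39
x0.0014 z0.0202 Fu -13.15 Fz 12.9 side -0.8 x -0.0011 [ 0.6006 -0.0896  0.021 ] [179.99  -0.3   76.68] 18.79
```

```bash
python3 - <<'E'
from press import *
sleep(.5);rd("hold");print(current_grip_force(),current_dq())
p=read_camera("scene");save(p,"s3",(180,180,380,330),(800,600))
E
```

```text
hold Fu -12.82 Fz 12.88 side -0.98 x -0.0011 [ 0.6006 -0.0896  0.021 ] [179.99  -0.3   76.68] 19.29
61.09311103820801 [ 0.0954085   0.0360392  -0.07550774 -0.00475688 -0.10887059  0.04513231]
```

View pics/s3.png

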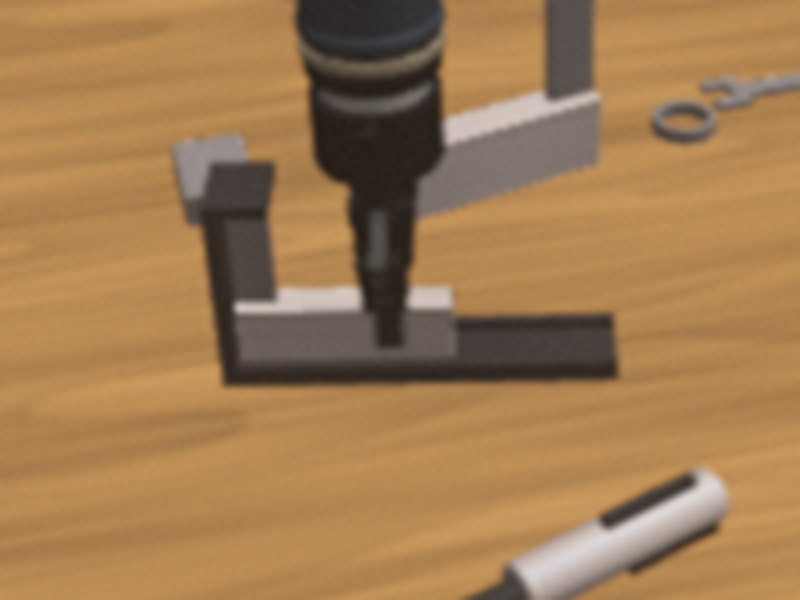

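The square is seated under the lip, with its end face against the upright at crop x≈235 and the foot flat on the floor. Both forces are steady at about 13 N, so I'm handing it in.

```bash
python3 -c "
from rig import *
print(sign_off())"
```

```text
the job is handed in; nothing more can be done
None
```

The square is seated in the corner, still gripped and pressed with about 13 N against both the channel floor and the upright; I handed the job in about 19 s into the 42 s limit, and no verdict came back.

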